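Lower the ratcheting hold-down arm onto a solvent bottle

TASK

The small bottle in the stand must be clamped: with closed fingertips, first press the red tab down all the way so that the ratchet pawl comes free while the hold-down arm is still up, then push that arm's blue crossbar down past the ratchet teeth until the arm is fully down and its rubber pad presses on the bottle's cap. Grasp and lift nothing, leave the other bottles and the loose cap where they stand, and move clear at the end; the arm stays down by itself.

Things in the scene. Friction and masses are not known exactly. Their poses are not given: they have to be found in the camera images.
- stand: Fixed hold-down stand: grey base plate 130 x 235 x 14 mm, two aluminium cheeks 162 mm tall; toothed wheel of 57 mm radius on the hinge. Origin on the bench under it, z up; +y is the way the arm points from its hinge, over the bottle; the pawl's red tab sticks out to -y. In its frame, mm: arm hinge at (0,-30,140), pawl pivot at (0,-80,85), both axes along x; foot of the bottle at (0,75,14).
- hold_arm (a joint): Angle (rad) by which the arm is lowered: 0.02 to 0.08 at the start (0.72 to 0.78 above level), 0.80 = level, fully down on its hard stop. A friction hinge keeps it where it is left; pushing down on top of the crossbar takes 2 to 6 N (on its outer flank it jams). While the pawl is engaged a tooth stops it at about 0.09, even if pushed hard.
- clamp_hinge (a point): A point on the arm's hinge axis, in the arm's middle plane, 140 mm above the bench.
- clamp_bar (a point): Centre of the blue round crossbar at the free end of the white arm: 28 mm in diameter, 64 mm long, level, along the stand's x, 190 mm from the hinge. Its top is 14 mm above this point at every angle. It swings down on a circle of 190 mm radius about the hinge, from about 270 to 140 mm above the bench, moving out (stand +y) from about 140 to 190 mm from the hinge.
- pawl (a joint): Angle in rad by which the pawl is pressed: 0 = engaged in the teeth, 0.28 = fully pressed on its hard stop; the teeth are free beyond about 0.15. It is stiff and stays where it is left (no return spring); pressing the tab takes 1 to 2 N.
- tab_top (a point): Centre of the upper face of the pawl's red tab, 40 x 40 x 6 mm, level and 120 mm above the bench when engaged. Pressing turns it about the pivot axis 91 mm away horizontally and 35 mm lower: over its full travel it goes down 26 mm and 6 mm outwards (the stand's -y), ending sloped by 0.28 rad.
- pad: Sprung rubber pad under the arm, 34 mm in diameter, 105 mm from the hinge; origin at the centre of its underside. It meets the bottle's cap when the arm is at about 0.74 rad and is pushed in 6 mm, giving about 3.5 N, when the arm is fully down.
- bottle: The clear glass bottle to be clamped, loose, standing in the low black collar of the stand under the arm: 56 mm in diameter, 105 mm tall, blue screw cap 50 mm wide on top, 0.18 kg. Origin at the centre of its underside, z up.
- clear_bottle: Bystander: loose empty clear glass bottle with blue cap, 70 mm in diameter, 138 mm tall. Origin at the centre of its underside, z up.
- amber_bottle: Bystander: loose empty amber glass bottle with blue cap, 70 mm in diameter, 138 mm tall. Origin at the centre of its underside, z up.
- spare_cap: Bystander: loose blue screw cap lying flat on the bench, 50 mm in diameter, 24 mm tall. Origin at the centre of its underside, z up.

How it is judged (in metres and radians):
On the way, in this order (a step that is already met when the one before it is completed fails the run):
1. the pawl is pressed free (beyond 0.2 rad) while the arm is still up (below 0.15 rad) (value of joint pawl above 0.2 rad and value of joint hold_arm below 0.15 rad), for 0.1 s.
2. the arm is pushed down past its teeth, pad on the cap (value of joint hold_arm above 0.76 rad and contact force between pad and bottle above 1 N), for 0.2 s.
At the end, for the whole second after the job is handed in: The hold-down arm is at rest fully down (joint above 0.76 of 0.80 rad) with its pad pressing on the cap of the bottle with more than 1 N; that bottle stands upright in its collar within 10 mm of its start; the other two bottles and the loose cap stand within 30 mm of where they were, upright (all of step 2 and velocity of joint hold_arm below 0.05 rad/s and distance of bottle from where it was at the start of the episode below 0.01 m and angle between each of bottle, clear_bottle, amber_bottle, spare_cap's own z axis and vertical below 0.1 rad and linear speed of bottle below 0.02 m/s and distance of each of clear_bottle, amber_bottle, spare_cap from where it was at the start of the episode below 0.03 m); the robot touches nothing.
It fails at once if the bottle in the stand is lifted, tipped or pulled out (distance of bottle from where it was at the start of the episode above 0.015 m or angle between bottle's own z axis and vertical above 0.2 rad).
It fails at once if another bottle or the loose cap is moved, lifted or tipped (distance of any of clear_bottle, amber_bottle, spare_cap from where it was at the start of the episode above 0.03 m or angle between any of clear_bottle, amber_bottle, spare_cap's own z axis and vertical above 0.3 rad).
It also fails if it takes over 54 s, if anything falls off the work surface, if the arm or the gripper's body presses on something with over 40 N, if the wrist force passes 120 N, or if a joint passes its speed limit or range.

ROBOT

A 7-joint arm with a two-finger parallel gripper is mounted at the origin on the work surface. World frame = base frame: x ahead of the robot, y to its left, z up, the work surface at z = 0. Lengths are in m, angles in degrees, forces in N, time in s.
With the tool pointing down it reaches from about 0.4 to 0.9 m from the base axis. Payload 5.5 kg.
Tool frame: the origin (TCP) lies midway between the tips of the shut fingers; the grasp point (between the pads) lies 19 mm behind it (manip.tcp_to_grasp is the distance from the TCP to the grasp point, in m); z points along the fingers, y is the line along which they close (so a half turn about z gives the same grasp; the last joint's range is limited). The gripper opens to 85 mm and grips with 20 to 120 N. Pads are 22 mm wide; open, the fingers measure 114 mm over their backs; the gripper's body (76 mm by 85 mm) begins 54 mm behind the grasp point. The pads swing forward as they close: fully open they stand 13 mm farther back than shut.
Start: joints at [-50.294, 28.699, -24.465, 88.831, 12.651, 65.22, -12.049], TCP at [0.271, 0.591, 0.207] pointing down, gripper open.
Joint ranges: [-164.97, 164.97], [-17.58, 116.51], [-87.97, 89.64], [11.32, 138.91], [-80.73, 260.73], [10.89, 115.49], [-147.41, 147.41]. Speed limits (degrees/s): [147.25, 147.25, 180, 180, 180, 180, 180].

INTERFACE

Orientations are given as a 3x3 rotation matrix whose columns are the frame's x, y, z axes.
In Python, from bench import manip gives the robot as it stands. Calls block until the motion is done:
- manip.reach(position, orientation): joint-space move of the TCP to a pose.
- manip.move_straight(position, rot=None, velocity=0.15): straight line of the TCP; rot=None keeps the orientation; velocity is the mean speed in m/s.
- manip.move_j(angles): joint-space move.
- manip.ungrasp() and manip.clamp(force=None): open the fingers fully, or close them until they stop; force is the grip in N (None keeps the last).
- manip.sleep(seconds).
- manip.solve_ik(position, orientation): joint angles nearest the present ones, or None.
- manip.sense(): the state.
- manip.grab_frame(name): name is "scene" or "top" or "wrist"; returns a dict with "color" (480x640x3 uint8, red, green, blue), "depth" (480x640 float32, m along the optical axis (not along the pixel's ray), 0 where there is no reading), "vertical_fov" (degrees; the focal length in pixels is half the picture's height over the tangent of half this angle, whatever the lens; pixels are square), "cx", "cy" (the principal point, pixels), "view" (4x4, takes a point from world to camera coordinates); the wrist camera has in their place "hand_eye" (4x4, takes a point from camera to tool coordinates, whose origin is the TCP and whose axes are the flange's). Camera axes: x right, y down, z forward; pixel columns grow to the right and rows downward; lengths in m; the calibration is good to about 2 mm. A picture is of the moment at which its call begins: read the wrist's pose just before it.
A pose or a line that the arm cannot do raises manip.IKError and nothing moves.
- manip.close_job(): hands the job in; it is judged then, once.
The state is a dict: "time_s": time; "qpos": joint angles; "dq": joint speeds; "effort": joint torques, N m; "position": TCP position; "tool_rot": TCP orientation; "wrist_force": force on the tool from outside, world axes, zero at the start; "wrist_torque": the same for the moment, N m; "opening": finger opening in m; "gripper_force": force on a finger pad.
Only numpy, scipy, OpenCV 4.12 (cv2) and the standard library are available. Lean on these libraries where they do the work, as an engineer would, in place of code of your own. Each camera call takes 0.05 s, during which the arm holds its last target. There are 200 camera calls.

## Working session

There is one attempt and no reset: what is moved stays moved. The work goes in short steps, each a Python script; the robot and the scene stay as the last script left them, time stands still between calls to the robot, and variables do not carry over. Pictures are saved under pics/ and viewed, at most 10 in all, crops included, and the job is handed in when it is done.

```bash
mkdir -p pics; cat > h.py <<'E'
import numpy as np, cv2
from bench import manip
def cloud(f):
    d=f["depth"]; F=240/np.tan(np.radians(f["vertical_fov"])/2)
    v,u=np.mgrid[0:480,0:640]
    P=np.stack([(u-f["cx"])/F*d,(v-f["cy"])/F*d,d],-1)
    T=np.linalg.inv(f["view"]); W=P@T[:3,:3].T+T[:3,3]
    W[d<=0]=np.nan
    return W
E
python3 - <<'E'
from h import *
for n in("scene","top"):
    f=manip.grab_frame(n); cv2.imwrite(f"pics/{n}.png",f["color"][:,:,::-1])
    np.savez(f"{n}.npz",**f)
    print(n,np.linalg.inv(f["view"])[:3,3],f["vertical_fov"],(f["depth"]>0).mean())
    W=cloud(f); hsv=cv2.cvtColor(f["color"],cv2.COLOR_RGB2HSV); H,S,V=hsv[...,0],hsv[...,1],hsv[...,2]
    for c,m in(("red",((H<8)|(H>172))&(S>140)&(V>60)),("blue",(H>95)&(H<130)&(S>120)&(V>50))):
        k,l,st,ce=cv2.connectedComponentsWithStats(m.astype(np.uint8))
        for i in range(1,k):
            if st[i,4]>40: print(c,st[i],ce[i].round(1),np.nanmedian(W[l==i],0).round(4),np.nanpercentile(W[l==i],[2,98],axis=0).round(3).tolist())
print(manip.sense()["time_s"])
E
```

```text
scene [ 0.95105337 -0.08834542  0.72630778] 56.25951203311459 0.9961295572916666
red [303 198   8  10  54] [306.8 202.6] [ 0.5292 -0.011   0.224 ] [[0.522, -0.016, 0.22], [0.537, -0.006, 0.23]]
red [169 247  24  21 438] [180.4 256.8] [ 0.514  -0.2179  0.1194] [[0.496, -0.236, 0.117], [0.532, -0.199, 0.121]]
blue [603 316  37  63 778] [625.4 346.5] [0.7803 0.4541 0.0473] [[0.738, 0.432, 0.044], [0.82, 0.507, 0.057]]
blue [ 19 473  14   7  56] [ 26.1 476.5] [ 0.7902 -0.4313  0.0793] [[0.786, -0.438, 0.077], [0.794, -0.424, 0.081]]
top [ 0.54711976 -0.01144462  0.82104093] 51.11365400818165 0.9959505208333334
red [344 273  12  14 125] [349.5 279.6] [ 0.5287 -0.011   0.2253] [[0.522, -0.018, 0.219], [0.536, -0.005, 0.231]]
red [486 277  30  30 785] [500.5 291.7] [ 0.5134 -0.218   0.1207] [[0.495, -0.236, 0.118], [0.532, -0.199, 0.123]]
blue [   0   62   91   99 4068] [ 46.5 113.8] [0.7789 0.4764 0.0473] [[0.724, 0.433, 0.006], [0.857, 0.566, 0.052]]
0.1
```

View pics/scene.png

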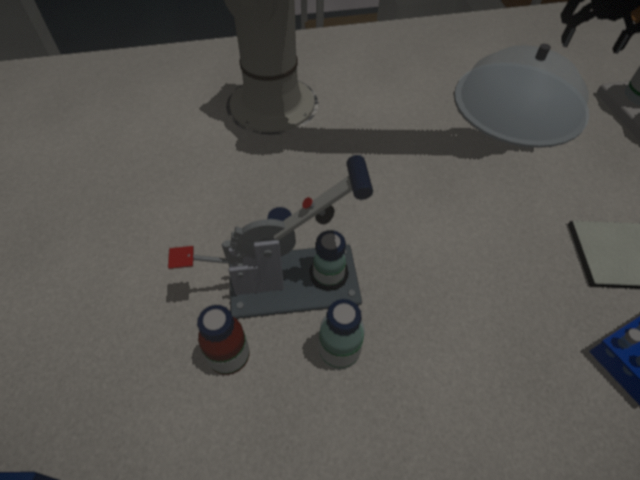

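View pics/top.png

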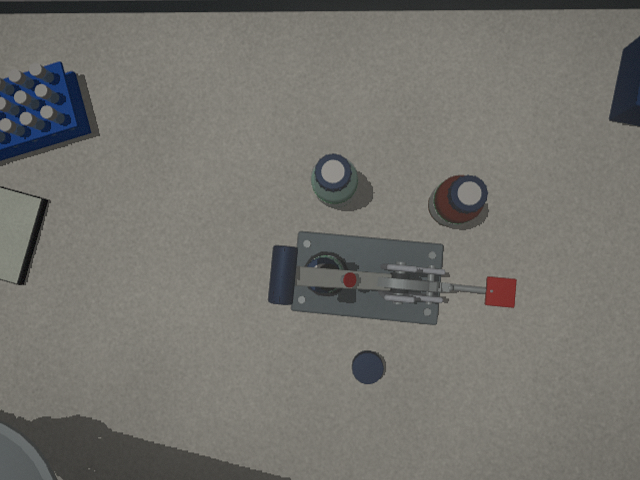

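The top view shows the red tab at (500,292), the navy crossbar at (284,275), the spare cap at (368,367), and the bystander bottles at (333,175) and (465,195). Next I'll measure the bar and the stand axis.

```bash
python3 - <<'E'
from h import *
f=dict(np.load("top.npz")); W=cloud(f)
B=W[235:315,262:300].reshape(-1,3); B=B[B[:,2]>0.22]
r=cv2.minAreaRect((B[:,:2]*1000).astype(np.float32)); print("bar",r,np.nanpercentile(B[:,2],[2,50,99]),len(B))
hsv=cv2.cvtColor(f["color"],cv2.COLOR_RGB2HSV)
m=((hsv[...,0]<8)|(hsv[...,0]>172))&(hsv[...,1]>140); m[:,:480]=0;m[:270]=0
T=W[m]; r2=cv2.minAreaRect((T[:,:2]*1000).astype(np.float32)); print("tab",r2,np.nanmedian(T[:,2]))
tab=np.array(r2[0]);bar=np.array(r[0]);d=(bar-tab)/np.linalg.norm(bar-tab)
print("yaxis",d,np.degrees(np.arctan2(d[1],d[0])),"hinge",tab+141*d,"bar from hinge",(bar-tab)@d-141)
# top of bar line
top=B[B[:,2]>np.nanpercentile(B[:,2],99.5)-.002]; print("bar top",np.median(top,0))
P=W[225:330,290:445].reshape(-1,3);P=P[abs(P[:,2]-.014)<.004]
print("plate",cv2.minAreaRect((P[:,:2]*1000).astype(np.float32)))
dn=np.r_[d/1]; 
for yaw in(0,90,-90,180):
  # tool y along world angle yaw
  c,s=np.cos(np.radians(yaw)),np.sin(np.radians(yaw)); y=np.array([c,s,0]);z=np.array([0,0,-1.]);R=np.c_[np.cross(y,z),y,z]
  for p in((tab/1000).tolist()+[.2],(tab/1000).tolist()+[.09],(bar/1000).tolist()+[.33],(bar/1000+.05*d).tolist()+[.15]): 
    q=manip.solve_ik(p,R); print(yaw,None if q is None else np.round(q))
s=manip.sense();print(s["tool_rot"])
E
```

```text
bar ((534.9214477539062, 60.49378204345703), (32.27580642700195, 63.984413146972656), 85.97119140625) [0.26039837 0.27988149 0.28398731] 1555
tab ((nan, nan), (0.0, 0.0), 0.0) 0.120700425146065
yaxis [nan nan] nan hinge [nan nan] bar from hinge nan
bar top [0.5344139  0.06221935 0.28279986]
plate ((527.79052734375, -38.51234436035156), (234.47708129882812, 129.99557495117188), 85.69371795654297)Traceback (most recent call last):
  File "<stdin>", line 19, in <module>
ValueError: expected 3 finite numbers
```

```bash
cat >> h.py <<'E'
d=np.array([.0755,.9971,0]); tab=np.array([.5137,-.218,.120]); hinge=tab+.141*d; hinge[2]=.140
def rot(s):
    y=s*np.array([d[1],-d[0],0]); z=np.array([0,0,-1.]); return np.c_[np.cross(y,z),y,z]
def bar_top(a,inn=.001):
    e=.80-a; p=hinge+(.19*np.cos(e)-inn)*d; p[2]=.14+.19*np.sin(e)+.014; return p
up=np.array([0,0,1.])
E
python3 - <<'E'
from h import *
for s in(1,-1):
  for p in(tab+.09*up,tab-.03*up,bar_top(.04)+.05*up,bar_top(.8)):
    q=manip.solve_ik(p,rot(s)); print(s,p.round(3),None if q is None else np.round(q))
E
```

```text
1 [ 0.514 -0.218  0.21 ] [  5.  18.  19. 103.  -7.  60.  22.]
1 [ 0.514 -0.218  0.09 ] [  7.  27.  17. 109. -10.  46.  25.]
1 [0.535 0.059 0.335] [ -8.  10.  -1.  96.   0.  74. -14.]
1 [0.539 0.111 0.154] [-13.  20.  -2. 107.   1.  53. -20.]
-1 [ 0.514 -0.218  0.21 ] [ -33.   39.   78.  104.  -41.   71. -127.]
-1 [ 0.514 -0.218  0.09 ] [ -31.   55.   77.  110.  -59.   69. -115.]
-1 [0.535 0.059 0.335] [ 47.  24. -74.  94.  23.  79. 146.]
-1 [0.539 0.111 0.154] [ 14.  24. -35. 106.  17.  55. 147.]
```

```bash
python3 - <<'E'
from h import *
R=rot(1)
manip.clamp(20)
p=np.array(manip.sense()["position"]); p[2]=.42; manip.move_straight(p,velocity=.3)
v=bar_top(.04); v[2]=.42; manip.reach(v,R)
q=tab-.003*d; q[2]=.40; manip.move_straight(q,velocity=.3)
q[2]=.14; manip.move_straight(q,velocity=.25)
f0=np.array(manip.sense()["wrist_force"]); print("free",f0,manip.sense()["time_s"],manip.sense()["position"])
for k in range(1,27):
    z=.126-.002*k; t=np.clip((.120-z)/.026,0,1)
    p=tab-(.003+.006*t)*d; p[2]=z
    manip.move_straight(p,velocity=.05)
    s=manip.sense(); f=np.array(s["wrist_force"])-f0
    print(round(z,3),np.round(s["position"],4)[2],f.round(1),round(s["time_s"],1))
    if f[2]>15 or np.linalg.norm(f[:2])>15: break
manip.sleep(.2)
f=manip.grab_frame("scene"); cv2.imwrite("pics/pressed.png",f["color"][100:340,100:420,::-1].repeat(2,0).repeat(2,1))
E
```

```text
free [ 0.40875654 -0.09780533  0.19406536] 6.1417 [ 0.5146269  -0.2210769   0.14130631]
0.124 0.1237 [-0.3  0.  -0.3] 6.6
0.122 0.122 [-0.8  0.3 -0.3] 6.9
0.12 0.1199 [-0.8  0.2 -0.1] 7.1
0.118 0.1179 [-0.2  0.5 -0.1] 7.4
0.116 0.1158 [-0.3 -0.4 -0.5] 7.6
0.114 0.1138 [ 0.2 -0.1 -0.8] 7.9
0.112 0.1118 [-0.5  0.5 -0.7] 8.1
0.11 0.1098 [-0.   0.1 -0.5] 8.4
0.108 0.1078 [-0.2  1.  -0.7] 8.6
0.106 0.1058 [-1.3  0.2 -1.8] 8.9
0.104 0.1038 [-0.3  0.  -0.3] 9.1
0.102 0.1018 [-1.2 -0.4  0.5] 9.4
0.1 0.0998 [-1.1 -0.8 -0.8] 9.6
0.098 0.0978 [-0.2 -0.  -0.2] 9.9
0.096 0.0959 [ 0.3  0.6 -0.3] 10.1
0.094 0.0939 [-1.   0.4  0.2] 10.4
0.092 0.0919 [ 0.   0.2 -0.5] 10.6
0.09 0.0898 [-0.8 -0.5 -0.3] 10.9
0.088 0.0878 [-1.6  0.5 -0.2] 11.1
0.086 0.0858 [-0.9 -0.7 -0.2] 11.4
0.084 0.0838 [-1.  -0.1  0.6] 11.6
0.082 0.0818 [-1.   1.1 -0.1] 11.9
0.08 0.0798 [-1.4  0.5  0.3] 12.1
0.078 0.0779 [-0.4  0.  -0.3] 12.4
0.076 0.0758 [-0.6  0.4  0.2] 12.6
0.074 0.0739 [-0.5  0.7  0.1] 12.9
```

View pics/pressed.png

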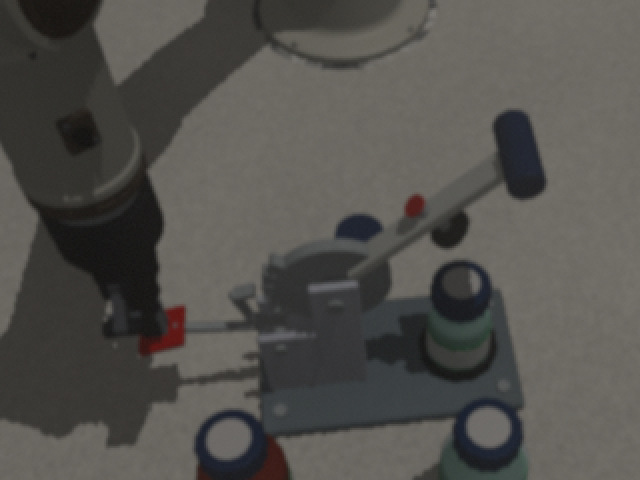

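The tab is at about (165,330) in the crop and the pawl tooth at (245,295), off the wheel. No force was felt, though, so I'll measure the tab's height and the finger state.

```bash
python3 - <<'E'
from h import *
s=manip.sense(); print(s["opening"],s["position"],np.round(s["tool_rot"],3).tolist())
for n in("scene","top"):
    f=manip.grab_frame(n); W=cloud(f); hsv=cv2.cvtColor(f["color"],cv2.COLOR_RGB2HSV)
    m=((hsv[...,0]<8)|(hsv[...,0]>172))&(hsv[...,1]>140); T=W[m]; T=T[(T[:,1]<-.15)]
    if len(T): print(n,len(T),np.nanpercentile(T,[1,50,99],axis=0).round(3).tolist())
    if n=="scene":
        cv2.imwrite("pics/p2.png",cv2.resize(f["color"][190:300,120:260,::-1],None,fx=5,fy=5,interpolation=3))
        if len(T)>20:
            r=(T-np.array(tab))@d; A=np.c_[r,np.ones(len(r))]; print("slope,z@tab",np.linalg.lstsq(A,T[:,2],rcond=None)[0])
E
```

```text
-5.893646487173731e-05 [ 0.51299472 -0.22683061  0.0739493 ] [[0.075, 0.997, -0.0], [0.997, -0.075, 0.0], [0.0, -0.0, -1.0]]
scene 461 [[0.497, -0.239, 0.088], [0.532, -0.204, 0.097], [0.677, -0.151, 0.102]]
slope,z@tab [-0.03038209  0.09721896]
top 327 [[0.495, -0.23, 0.095], [0.513, -0.213, 0.1], [0.533, -0.204, 0.104]]
```

View pics/p2.png

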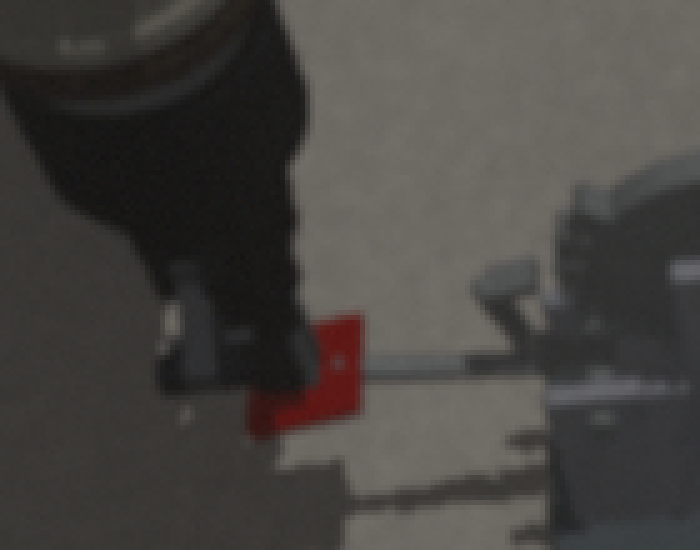

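The tab is tilted and down by about 23 mm at its centre, with the fingertip at crop (235,380) on its outer part. The TCP reads lower than expected, so I'll compare the fingertip's depth points and then lift off to see the tab fully.

```bash
python3 - <<'E'
from h import *
f=manip.grab_frame("scene"); W=cloud(f)
P=W.reshape(-1,3); ok=(abs(P[:,0]-.513)<.06)&(abs(P[:,1]+.227)<.06)&(P[:,2]>.03)&(P[:,2]<.13)
C=f["color"].reshape(-1,3).astype(int); dark=ok&(C.max(1)<70); T=P[dark]
for z in np.arange(.05,.13,.01):
    k=T[(T[:,2]>=z)&(T[:,2]<z+.01)]
    if len(k): print(z.round(2),len(k),np.percentile(k,[2,98],axis=0).round(3).tolist())
p=np.array(manip.sense()["position"]); p[2]=.17; manip.move_straight(p,velocity=.15)
p=p-.12*d; p[2]=.25; manip.move_straight(p,velocity=.3)
print(manip.sense()["wrist_force"],manip.sense()["time_s"])
for n in("scene","top"):
    f=manip.grab_frame(n); W=cloud(f); hsv=cv2.cvtColor(f["color"],cv2.COLOR_RGB2HSV)
    m=((hsv[...,0]<8)|(hsv[...,0]>172))&(hsv[...,1]>140); T=W[m]; T=T[(T[:,1]<-.15)&(T[:,0]<.56)]
    r=(T-tab)@d; A=np.c_[r,np.ones(len(r))]
    print(n,len(T),np.nanpercentile(T,[1,50,99],axis=0).round(3).tolist(),"slope,z",np.linalg.lstsq(A,T[:,2],rcond=None)[0])
cv2.imwrite("pics/p3.png",cv2.resize(cloud and manip.grab_frame("scene")["color"][150:350,120:390,::-1],None,fx=2.8,fy=2.8,interpolation=3))
E
```

```text
0.08 5 [[0.524, -0.243, 0.087], [0.531, -0.24, 0.09]]
0.09 74 [[0.516, -0.243, 0.09], [0.532, -0.168, 0.098]]
0.1 31 [[0.509, -0.236, 0.1], [0.527, -0.216, 0.11]]
0.11 38 [[0.512, -0.234, 0.11], [0.528, -0.216, 0.119]]
0.12 27 [[0.51, -0.221, 0.12], [0.527, -0.216, 0.13]]
[ 0.31489054  0.3183093  -0.3116795 ] 14.6833
scene 381 [[0.494, -0.241, 0.09], [0.514, -0.222, 0.096], [0.531, -0.204, 0.101]] slope,z [0.24605289 0.09760609]
top 662 [[0.495, -0.242, 0.092], [0.513, -0.223, 0.098], [0.532, -0.205, 0.104]] slope,z [0.25363974 0.09903927]
```

View pics/p3.png

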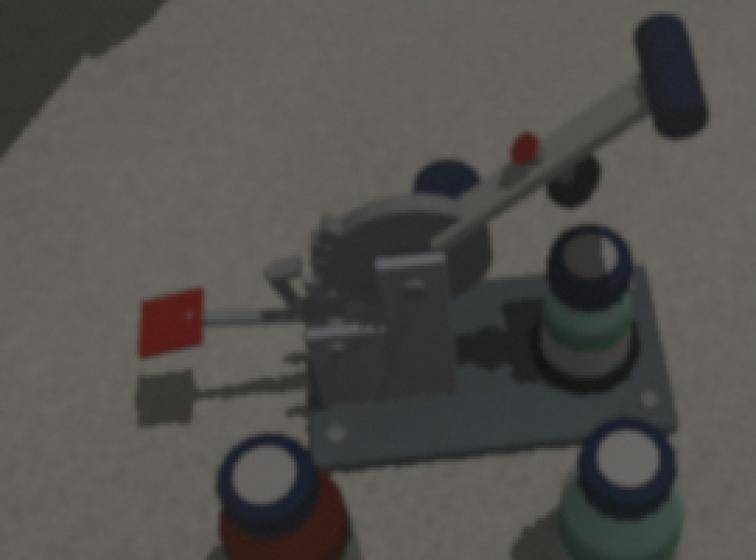

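The pawl is free at about 0.25 rad (tab slope 0.25, centre down 23 mm). The real fingertip seems to sit about 20 mm above the reported TCP, so I'll press the last bit home by force.

```bash
python3 - <<'E'
from h import *
p=tab-.008*d; p[2]=.25; manip.move_straight(p,velocity=.3)
p[2]=.085; manip.move_straight(p,velocity=.15)
f0=np.array([.3,.2,0])
for z in np.arange(.077,.058,-.001):
    p[2]=z; manip.move_straight(p,velocity=.03)
    s=manip.sense(); f=np.array(s["wrist_force"])-f0
    print(z.round(3),round(s["position"][2],4),f.round(1))
    if np.linalg.norm(f)>10: break
manip.sleep(.15)
p=np.array(s["position"]);p[2]=.2; manip.move_straight(p,velocity=.25)
p[2]=.40; manip.move_straight(p,velocity=.35)
v=bar_top(.04); v[2]=.40; manip.move_straight(v,velocity=.35)
print(manip.sense()["time_s"])
f=manip.grab_frame("scene"); W=cloud(f); hsv=cv2.cvtColor(f["color"],cv2.COLOR_RGB2HSV)
m=((hsv[...,0]<8)|(hsv[...,0]>172))&(hsv[...,1]>140); T=W[m]; T=T[(T[:,1]<-.15)&(T[:,0]<.56)]
r=(T-tab)@d; A=np.c_[r,np.ones(len(r))]; print("slope,z",np.linalg.lstsq(A,T[:,2],rcond=None)[0])
C=f["color"]; cv2.imwrite("pics/p4.png",C[0:300,150:550,::-1].repeat(2,0).repeat(2,1))
P=W.reshape(-1,3); ok=(abs(P[:,0]-v[0])<.05)&(abs(P[:,1]-v[1])<.05)&(P[:,2]>.32)&(P[:,2]<.5); T=P[ok]
for z in np.arange(.36,.48,.01):
    k=T[(T[:,2]>=z)&(T[:,2]<z+.01)]
    if len(k): print(z.round(2),len(k),np.percentile(k,[2,98],axis=0).round(3).tolist())
E
```

```text
0.077 0.0769 [ 0.  -0.2 -0.3]
0.076 0.076 [-0.7 -0.4 -0.1]
0.075 0.0749 [-0.9  0.  -0.9]
0.074 0.074 [-1.1 -0.  -0.5]
0.073 0.073 [-0.  -0.6  0.3]
0.072 0.072 [-0.7 -1.2  0.9]
0.071 0.071 [-0.3 -0.4  0.4]
0.07 0.0707 [-1.4 -0.4  6.7]
0.069 0.0704 [-3.6  0.5 12.5]
21.5667
slope,z [0.26953655 0.09461988]
0.42 72 [[0.533, 0.045, 0.422], [0.546, 0.066, 0.43]]
0.43 170 [[0.53, 0.045, 0.43], [0.55, 0.066, 0.44]]
0.44 187 [[0.531, 0.045, 0.44], [0.55, 0.066, 0.45]]
0.45 165 [[0.531, 0.045, 0.45], [0.55, 0.065, 0.459]]
0.46 65 [[0.508, 0.042, 0.463], [0.565, 0.062, 0.47]]
0.47 269 [[0.508, 0.041, 0.47], [0.573, 0.064, 0.48]]
```

View pics/p4.png

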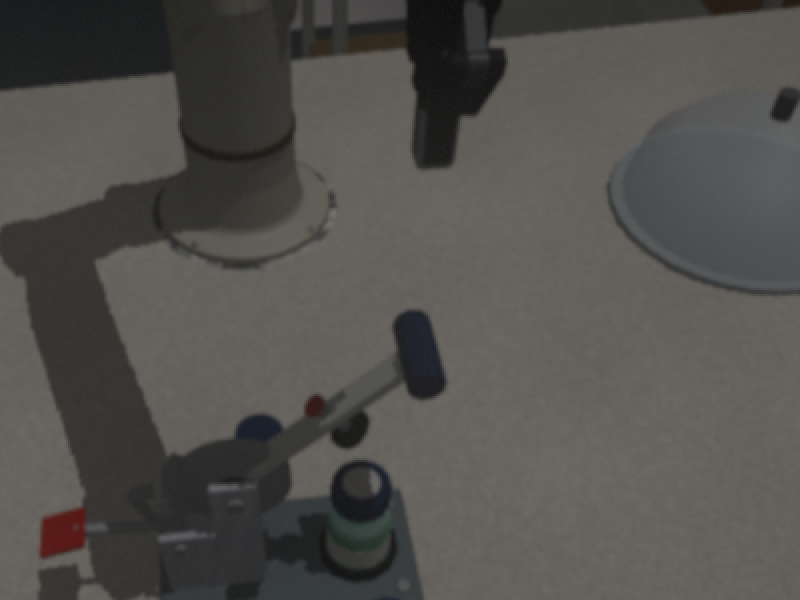

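The tab hit its hard stop (12 N). The image shows the tip bottom at z = 0.422 m against a reported 0.400 m (crop pixel (435,165)), with the bar at (418,355). I'll apply the 21 mm offset and push the bar along its arc.

```bash
python3 - <<'E'
from h import *
off=np.array([0,.001,-.021])
p=bar_top(.04,0)+off; p[2]+=.02; manip.move_straight(p,velocity=.2)
f0=np.array(manip.sense()["wrist_force"]); print(f0.round(1))
for a in np.arange(.04,.90,.04):
    if a<=.80: p=bar_top(a,0)+off
    else: p=bar_top(.8,0)+off-up*.0015*(a-.8)/.04
    manip.move_straight(p,velocity=.06)
    s=manip.sense(); f=np.array(s["wrist_force"])-f0
    print(round(a,2),np.round(s["position"],4),f.round(1),round(s["time_s"],1))
    if f[2]>20 or np.linalg.norm(f[:2])>12: print("stop");break
manip.sleep(.3)
f=manip.grab_frame("scene"); cv2.imwrite("pics/p5.png",f["color"][130:370,150:450,::-1].repeat(2,0).repeat(2,1))
E
```

```text
[ 0.1 -0.5 -0.5]
0.04 [0.5345 0.0609 0.2636] [-0.2  1.1  0.5] 22.8
0.08 [0.535  0.0666 0.2581] [-0.7  0.9  0.3] 23.1
0.12 [0.5353 0.0712 0.2522] [0.1 0.5 1. ] 23.4
0.16 [0.5357 0.0756 0.2462] [ 0.4 -0.1  0.4] 23.7
0.2 [0.536  0.08   0.2399] [-0.5 -0.1  0.1] 23.9
0.24 [0.5363 0.0842 0.2336] [0.5 0.2 0.6] 24.2
0.28 [0.5366 0.0881 0.227 ] [0.5 0.5 0.3] 24.5
0.32 [0.5368 0.0917 0.2203] [-0.2 -0.1  0.4] 24.8
0.36 [0.5371 0.0951 0.2135] [0.1 0.5 0. ] 25.0
0.4 [0.5373 0.0982 0.2065] [ 0.6  0.3 -0.1] 25.3
0.44 [0.5374 0.101  0.1994] [-0.   1.1  0.3] 25.6
0.48 [0.5376 0.1035 0.1923] [-0.3  0.6  0.1] 25.9
0.52 [0.5378 0.1057 0.185 ] [-0.2  1.8  0.7] 26.1
0.56 [0.5379 0.1076 0.1777] [-0.7  0.9  0.9] 26.4
0.6 [0.538  0.1092 0.1703] [0.1 0.6 0.6] 26.7
0.64 [0.5382 0.1105 0.1629] [0.7 0.2 1.1] 27.0
0.68 [0.5382 0.1116 0.1554] [0.1 1.2 0.7] 27.2
0.72 [0.5383 0.1124 0.1478] [ 0.1 -0.1  0.3] 27.5
0.76 [0.5385 0.1128 0.1403] [-0.   0.6  0.5] 27.8
0.8 [0.5385 0.1129 0.1328] [-0.   0.1  0.3] 28.1
0.84 [0.5388 0.113  0.1316] [-0.8  0.3  0.2] 28.3
0.88 [0.5388 0.1131 0.1302] [-1.   0.1  3. ] 28.6
```

View pics/p5.png

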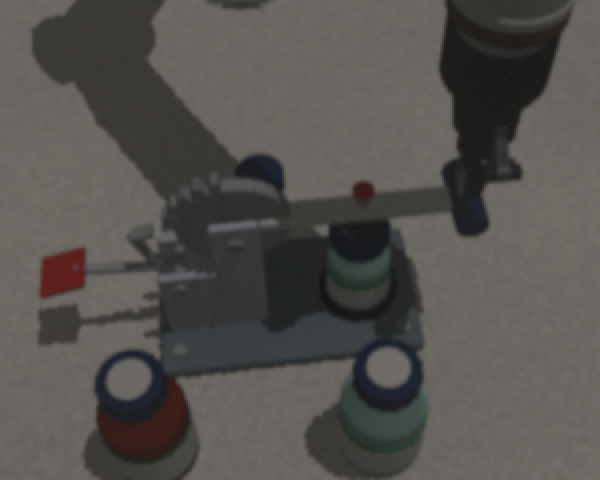

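The arm is nearly level, with the bar at (470,195) under the tip and its pad on the cap. I'll push on until the hard stop, then measure the bar.

```bash
python3 - <<'E'
from h import *
p=np.array(manip.sense()["position"]); p[2]=.1302
for k in range(14):
    p[2]-=.001; manip.move_straight(p,velocity=.02)
    s=manip.sense(); f=np.array(s["wrist_force"]); print(p[2].round(4),round(s["position"][2],4),f.round(1))
    if f[2]>18 or np.linalg.norm(f[:2])>12: break
manip.sleep(.4)
p=np.array(s["position"]); p[2]+=.02; manip.move_straight(p,velocity=.05)
p[2]=.40; manip.move_straight(p,velocity=.3)
p=p+.12*d; manip.move_straight(p,velocity=.3); manip.sleep(.3)
print(manip.sense()["time_s"],manip.sense()["wrist_force"])
f=manip.grab_frame("top"); W=cloud(f); P=W.reshape(-1,3); r=(P-hinge)@d
b=P[(r>.165)&(r<.215)&(abs(P[:,0]-.539)<.03)&(P[:,2]>.12)&(P[:,2]<.2)]
print("bar top",len(b),np.percentile(b,[2,50,98],axis=0).round(4).tolist())
q=np.array([1.,0,0]); arm=P[(r>.12)&(r<.17)&(P[:,2]>.11)&(P[:,2]<.2)&(abs((P-hinge)@np.array([d[1],-d[0],0]))<.008)]
print("arm slope",np.polyfit((arm-hinge)@d,arm[:,2],1))
f=manip.grab_frame("scene"); cv2.imwrite("pics/p6.png",f["color"][130:370,150:450,::-1].repeat(2,0).repeat(2,1))
E
```

```text
0.1292 0.1296 [-2.3  1.1  7.2]
0.1282 0.1295 [-4.  -0.2 13.8]
0.1272 0.1294 [-6.4 -1.7 19.5]
32.4833 [-0.59255266 -0.57543553 -0.39656673]
bar top 1042 [[0.5104, 0.0891, 0.1421], [0.5387, 0.1077, 0.1517], [0.5673, 0.1243, 0.1557]]
arm slope [-0.00628103  0.14653031]
```

View pics/p6.png

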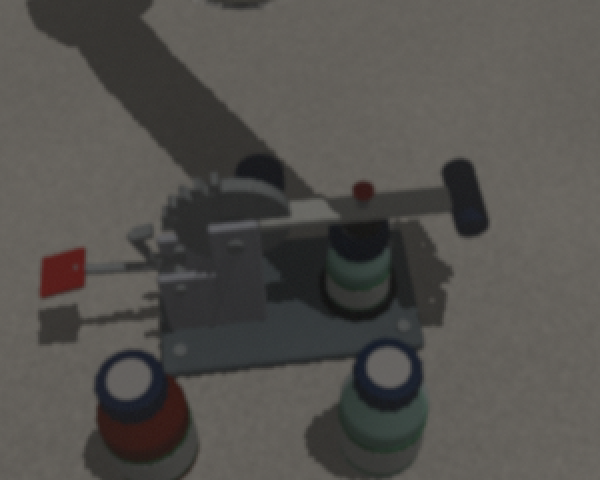

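The arm stays level (slope about 0, bar top at 0.1545 m, bar at (465,197)). The bottles and cap are undisturbed, and the robot is clear.

```bash
python3 -c "
from bench import manip
print(manip.close_job())"
```

```text
the job is handed in; nothing more can be done
None
```

The job is handed in, with no verdict returned: I pressed the red tab to its hard stop with the arm still up, then pushed the arm level, pad on the bottle's cap, where it stayed after the robot moved clear; the other bottles and the loose cap look undisturbed.

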